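# Free the interlocked lock-up and fetch the reserved candle

## Robot

A 6-joint arm with a two-finger parallel gripper is mounted at the origin on a cart in front of the work surface, level with it; the furniture and walls round the work are solid. World frame = base frame: x ahead of the robot, y to its left, z up, the work surface at z = 0. Lengths are in m, angles in rad, forces in N, time in s.
With the tool pointing down it reaches from about 0.4 to 0.925 m from the base axis. Payload 12.5 kg.
Tool frame: the origin (TCP) lies at the very end of the fingers, on their centre line; the grasp point (between the pads) lies 19 mm behind it; z points along the fingers, y is the line along which they close (so a half turn about z gives the same grasp; the last joint's range is limited). The gripper opens to 95 mm and grips with 3 to 60 N. Pads are 20 mm wide; open, the fingers measure 119 mm over their backs; the gripper's body (75 mm by 180 mm) begins 59 mm behind the grasp point.
Start: joints at [-0.106, 0.491, 1.559, -0, 1.092, -0.106], TCP at [0.625, 0, 0.215] pointing down, gripper open.
Joint ranges: [-3.1, 3.1], [-0.84, 2.19], [0.05, 2.79], [-1.13, 4.28], [0.06, 2.93], [-2.69, 2.69]. Speed limits (rad/s): [2.22, 2.22, 2.79, 3.14, 3.14, 3.14].

## Interface

Orientations are given as a rotation vector (axis times angle).
In Python, from workcell import robot gives the robot as it stands. The module is installed in compiled form; this text tells all that it offers.
- The arm moves only by the tool arm_command, never from a script. Its argument "series" is a list of rows, each a list of 7 numbers: the turn, a rotation vector about the tool's x, y, z as a fraction of full scale, then the shift along the tool's x, y, z as a fraction of full scale, then the opening, from 0 (shut) to 1 (fully open). In form: [[rx, ry, rz, dx, dy, dz, fingers], ...]. A call has 1 to 5 rows; each row shifts and turns the commanded pose from where the row before left it, along the tool's axes as they then stand; what a row does not reach is not made up. Full scale, the value 1, is 500 mm for a shift and 180 degrees for a turn. A row lasts 1/10 s, in which the tool goes at most 50 mm and 8.59 degrees, less where a joint would pass 70% of its speed; a pose out of reach is approached as far as the arm can. A call with a number of a shift or a turn outside -1 to 1 is refused whole. A call with a gripper value outside its range is refused whole. The fingers move at their own pace and stop on an object; "force" is the grip in N (left out, the last holds). Time passes only in rows, so rows that do not move let the fingers close. It gives the time, the measured TCP pose, the force, the opening and the grip force at its end, in the units of the state.
- robot.sense(): the state, without advancing time (a new reading comes with each control period).
- robot.capture(name): name is "scene" or "side" or "wrist"; returns the picture (480x640x3 uint8, red, green, blue); there is no depth.
- robot.camera_params(name): a dict with "vfov" (degrees; the focal length in pixels is half the picture's height over the tangent of half this angle, whatever the lens; pixels are square), "cx", "cy" (the principal point, pixels), "k1" (the pictures are not rectified: a ray, as slopes to the right and down, at radius r is drawn at 1 + k1 r^2 times it, then the intrinsics apply), "T" (4x4, takes a point from camera to world coordinates). Camera axes: x right, y down, z forward; pixel columns grow to the right and rows downward; lengths in m; the calibration is good to about 2 mm. A picture is of the moment at which its call begins: read the wrist's pose just before it. camera_params takes no time and is no camera call; for the wrist camera it gives the pose at the moment of the call.
- robot.sign_off(): hands the job in; it is judged then, once.
The state is a dict: "clock": time; "qpos": joint angles; "joint_vel": joint speeds; "joint_efforts": joint torques, N m; "eef_pos": TCP position; "tool_rot": TCP orientation; "force": force on the tool from outside, world axes, zero at the start; "torque": the same for the moment, N m; "grip_width": finger opening in m; "grasp_force": force on a finger pad.
Only numpy, scipy, OpenCV 4.12 (cv2) and the standard library are available. Lean on these libraries where they do the work, as an engineer would, in place of code of your own. Each camera call takes 0.05 s, during which the arm holds its last target. There are 200 camera calls.

## Task

A customer has come for the red candle jar in the counter lock-up, whose shelf is held by four interlocked levers: some block their neighbours until they are over themselves, in an order that changes every day, so feel which ones are free. Throw all four levers fully over to the back, draw the shelf right out by its brass bar and leave it out, then stand the red candle jar upright and centred on the light wooden coaster. Leave the other things on the table where they are.

Things in the scene. Friction and masses are not known exactly. Their poses are not given: they have to be found in the camera images.
- locker: Lock-up unit, fixed, on a dark base board 8 mm thick. Origin on the table top; x points to its back (away from the robot), y to its left, z up. Right: lever housing, top at z 97 mm, x -183 to -25, y -195 to 36 mm. Left: hood with wooden sides, clear top and open front, x -65 to 45, y 52 to 168, top at z 125 mm. The bolts are hidden inside.
- shelf (a joint): Pull-out wooden shelf under the hood, slides towards the locker's -x. 0 = in, 0.12 m = right out (end stop). Runs easily (about 1 N); stays where it is left. Bolted (only 5 mm of play) until all four levers are over.
- shelf_bar (a point): Middle of the shelf's brass pull bar: a round bar 10 mm thick along the locker's y, 60 mm long between two upright posts, its centre 94 mm above the table. With the shelf in it is at locker x -125, y 110 mm, 60 mm in front of the hood; nothing stands between the bar and the hood front.
- shelf_middle (a point): Middle of the shelf's standing place, on its upper face, 18 mm above the table (a lip 5 mm high runs round it). With the shelf in it is at locker x -14, y 110 mm.
- candle: The candle jar to fetch: red glass jar with wooden lid, upright, 65 mm diameter, 91 mm high overall (firm body to 78 mm), about 0.34 kg. Origin: centre of its underside. Starts on the shelf under the hood.
- coaster: Light wooden round coaster, 65 mm diameter, 8 mm thick, fixed on the table. Origin: centre of its underside.
- votive: Bystander: clear glass votive, 64 mm diameter, 71 mm high. Origin at centre of underside.
- pillar: Bystander: cream pillar candle, 49 mm diameter, 109 mm high. Origin at centre of underside.
- bottle: Bystander: dark bottle, 53 mm diameter, 149 mm high. Origin at centre of underside.
- vase: Bystander: white bud vase, 62 mm diameter, 96 mm high. Origin at centre of underside.
- plum_jar: Bystander: purple candle jar with wooden lid, 65 mm diameter, 91 mm high. Origin at centre of underside.
- lever1 (a joint): Lever 1 of 4 (1 is rightmost), hinged along locker y at x -100, y -165, z 75 mm. 0 = leans 0.45 rad to the front, 0.9 = 0.45 rad to the back (end stop); top-heavy, so let go it falls to the nearer end. Blocked, it stops firmly before 0.3 rad; free, it runs right over with 2 to 4 N at the knob. Each two neighbours have a hidden order; some lever not yet over is always free.
- lever1_knob (a point): Centre of lever 1's red ball knob, 28 mm diameter, 95 mm from the hinge (161 mm above the table at either end of the swing, 170 mm midway); below it a black grip 20 mm thick for the upper 40 mm, then a 10 mm steel rod. Levers stand 55 mm apart. Shut fingers pushing at the knob should rise with it, as they grip on it.
- lever2 (a joint): Lever 2 of 4 (1 is rightmost), hinged along locker y at x -100, y -110, z 75 mm. 0 = leans 0.45 rad to the front, 0.9 = 0.45 rad to the back (end stop); top-heavy, so let go it falls to the nearer end. Blocked, it stops firmly before 0.3 rad; free, it runs right over with 2 to 4 N at the knob. Each two neighbours have a hidden order; some lever not yet over is always free.
- lever2_knob (a point): Centre of lever 2's red ball knob, 28 mm diameter, 95 mm from the hinge (161 mm above the table at either end of the swing, 170 mm midway); below it a black grip 20 mm thick for the upper 40 mm, then a 10 mm steel rod. Levers stand 55 mm apart. Shut fingers pushing at the knob should rise with it, as they grip on it.
- lever3 (a joint): Lever 3 of 4 (1 is rightmost), hinged along locker y at x -100, y -55, z 75 mm. 0 = leans 0.45 rad to the front, 0.9 = 0.45 rad to the back (end stop); top-heavy, so let go it falls to the nearer end. Blocked, it stops firmly before 0.3 rad; free, it runs right over with 2 to 4 N at the knob. Each two neighbours have a hidden order; some lever not yet over is always free.
- lever3_knob (a point): Centre of lever 3's red ball knob, 28 mm diameter, 95 mm from the hinge (161 mm above the table at either end of the swing, 170 mm midway); below it a black grip 20 mm thick for the upper 40 mm, then a 10 mm steel rod. Levers stand 55 mm apart. Shut fingers pushing at the knob should rise with it, as they grip on it.
- lever4 (a joint): Lever 4 of 4 (1 is rightmost), hinged along locker y at x -100, y 0, z 75 mm. 0 = leans 0.45 rad to the front, 0.9 = 0.45 rad to the back (end stop); top-heavy, so let go it falls to the nearer end. Blocked, it stops firmly before 0.3 rad; free, it runs right over with 2 to 4 N at the knob. Each two neighbours have a hidden order; some lever not yet over is always free.
- lever4_knob (a point): Centre of lever 4's red ball knob, 28 mm diameter, 95 mm from the hinge (161 mm above the table at either end of the swing, 170 mm midway); below it a black grip 20 mm thick for the upper 40 mm, then a 10 mm steel rod. Levers stand 55 mm apart. Shut fingers pushing at the knob should rise with it, as they grip on it.

How it is judged:
By the outcome, as a careful person would: the job done as asked, in the order asked, and still so for the second after the job is handed in, with the robot touching nothing.
It also fails if it takes over 61 s, if anything falls off the work surface, if the arm or the gripper's body presses on something with over 40 N, if the wrist force passes 120 N, or if a joint passes its speed limit or range.

## Working session

There is one attempt and no reset: what is moved stays moved. The work goes in short steps, Python scripts to look and compute and a tool call to move; the robot and the scene stay as the last step left them, time stands still between calls to the robot, and variables do not carry over. Pictures are saved under pics/ and viewed, at most 11 in all, crops included, and the job is handed in when it is done.

Besides the shell and the picture viewer there is one more tool, called after "Call:" as a command line: name --pt "numbers of a row" for each row, then --argument value for the rest. arm_command: Moves the arm, as the interface text tells. Shift numbers are shares of 500 mm and turn numbers shares of 180 degrees, none past 1 either way. Its arguments: {"type":"object","properties":{"series":{"type":"array","items":{"type":"array","items":{"type":"number","minimum":-1,"maximum":1}}},"force":{"type":"number"}},"required":["series"]}

```bash
mkdir -p pics; cat > h.py <<'E'
import numpy as np, cv2
from workcell import robot
def snap(n,name):
    P=robot.camera_params(n); im=robot.capture(n)
    np.savez('pics/'+name+'.npz',im=im,T=P['T'],f=240/np.tan(np.radians(P['vfov'])/2),cx=P['cx'],cy=P['cy'],k1=P['k1'])
    cv2.imwrite('pics/'+name+'.png',im[:,:,::-1]); return load(name)
def load(name): return dict(np.load('pics/'+name+'.npz'))
def ray(c,u,v):
    K=np.array([[c['f'],0,c['cx']],[0,c['f'],c['cy']],[0,0,1.]])
    p=cv2.undistortPoints(np.array([[[u,v]]],float),K,np.array([float(c['k1']),0,0,0,0]))[0,0]
    # model: forward distortion x*(1+k1 r^2)
    d=c['T'][:3,:3]@np.array([p[0],p[1],1]); return c['T'][:3,3],d/np.linalg.norm(d)
def onz(c,u,v,z):
    o,d=ray(c,u,v); return o+d*(z-o[2])/d[2]
def proj(c,X):
    p=np.linalg.inv(c['T'])@np.append(X,1); s=p[:2]/p[2]; s=s*(1+c['k1']*(s@s)); return s*c['f']+[c['cx'],c['cy']]
def tri(*obs):
    A=np.zeros((3,3));b=np.zeros(3);R=[ray(*o) for o in obs]
    for o,d in R: M=np.eye(3)-np.outer(d,d);A+=M;b+=M@o
    X=np.linalg.solve(A,b); return X,[np.linalg.norm((np.eye(3)-np.outer(d,d))@(X-o))*1000 for o,d in R]
def blobs(im,lo,hi,amin=60):
    m=cv2.inRange(cv2.cvtColor(im,cv2.COLOR_RGB2HSV),np.array(lo),np.array(hi))
    n,_,s,ce=cv2.connectedComponentsWithStats(m)
    return [(ce[i].round(1),s[i]) for i in range(1,n) if s[i][4]>amin]
E
python3 - <<'E'
from h import *
a=snap('scene','s0');b=snap('side','d0');w=snap('wrist','w0')
cv2.imwrite('pics/sd.png',cv2.resize(np.vstack([a['im'],b['im']])[:,:,::-1],(400*1,600)) )
for c in (a,b,w):
    print(c['T'][:3,3],c['T'][:3,2],c['f'],c['k1'])
    for x in blobs(c['im'],(0,150,70),(8,255,255))+blobs(c['im'],(172,150,70),(180,255,255)): print(x)
print(robot.sense())
E
```

```text
[-0.05183631 -0.22463927  1.19953215] [ 0.50051841  0.2219967  -0.83677882] 492.7271992666339 -0.06801425244631848
(array([363.6, 234.6]), array([359, 231,  10,   9,  66], dtype=int32))
(array([321.9, 242.3]), array([318, 238,   9,  10,  75], dtype=int32))
(array([300.8, 246. ]), array([297, 241,   9,  11,  77], dtype=int32))
[0.1100567  1.02655063 0.77498536] [ 0.37909904 -0.75719839 -0.5319159 ] 517.0801409046154 -0.11717212129678457
[0.62541785 0.08353115 0.38430327] [-0.0011725  -0.29148724 -0.956574  ] 400.5179407173247 -0.0708147480081466
(array([591.5,  84.7]), array([585,  52,  14,  66, 349], dtype=int32))
(array([605.5,  85.8]), array([597,  54,  18,  65, 574], dtype=int32))
(array([620.9,  86.5]), array([612,  55,  18,  64, 548], dtype=int32))
(array([179.7,  91.4]), array([ 153,   66,   54,   52, 2169], dtype=int32))
(array([637.7, 107.6]), array([634,  87,   6,  33,  96], dtype=int32))
(array([246. , 172.2]), array([ 221,  148,   50,   49, 1906], dtype=int32))
(array([307. , 246.2]), array([ 284,  224,   47,   46, 1660], dtype=int32))
(array([361.8, 313.3]), array([ 340,  291,   44,   45, 1476], dtype=int32))
(array([468.5, 297.5]), array([464, 288,   9,  21,  85], dtype=int32))
{'clock': 0.15, 'qpos': array([-1.05620267e-01,  4.91374024e-01,  1.55925849e+00,  1.44813830e-05,
        1.09168959e+00, -1.05602448e-01]), 'joint_vel': array([ 1.14653920e-03, -1.44266766e-03, -1.95239719e-03,  7.23380555e-05,
        3.42548840e-04,  1.37738606e-03]), 'joint_efforts': array([ 3.16444048e-04, -6.12899423e+01, -2.58276522e+01,  6.91918633e-02,
        4.73701756e-02, -5.07232733e-05]), 'eef_pos': array([6.24850847e-01, 2.93820743e-05, 2.14242791e-01]), 'tool_rot': array([-2.22106177e+00, -2.22100736e+00,  7.04466062e-04]), 'force': array([-0.45231675, -0.04703127,  0.14787711]), 'torque': array([-0.05096091,  0.03751303, -0.03512286]), 'grasp_force': 0.0, 'grip_width': 0.09480886247919858}
```

View pics/s0.png

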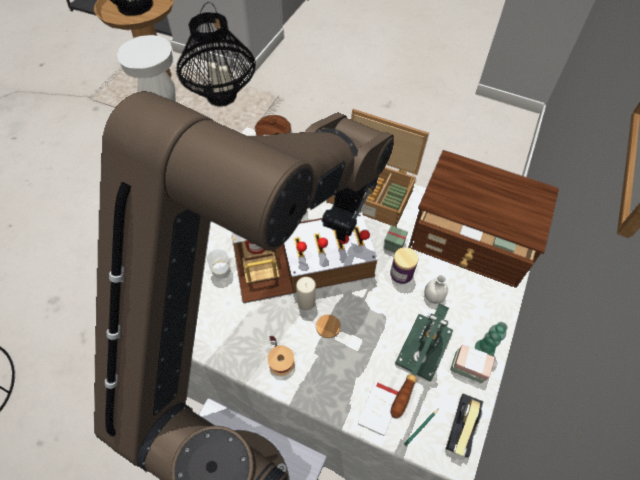

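View pics/d0.png

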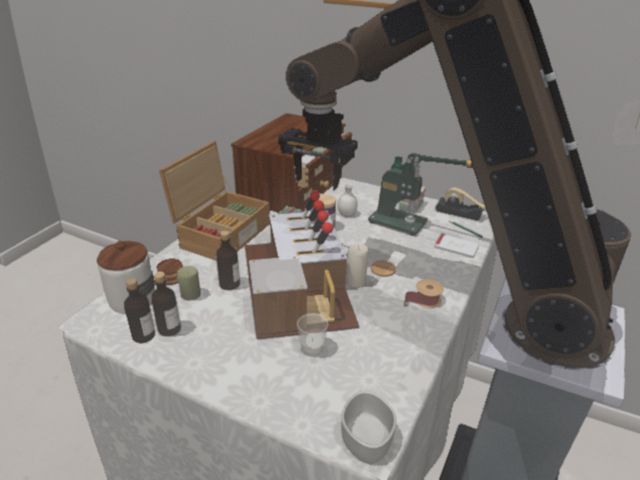

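View wrist.

View pics/w0.png

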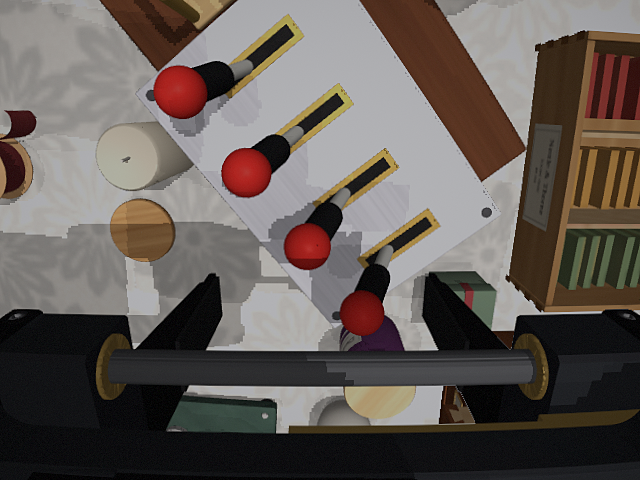

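```bash
python3 - <<'E'
from h import *
a=load('s0');b=load('d0');w=load('w0')
for c in (a,b):
    for x in blobs(c['im'],(0,150,70),(8,255,255),25)+blobs(c['im'],(172,150,70),(180,255,255),25): print(x)
    print()
K=[(361.8,313.3),(307,246.2),(246,172.2),(179.7,91.4)]
for k in K: print(onz(w,*k,.161))
for k in [(363.6,234.6),(321.9,242.3),(300.8,246)]: print(onz(a,*k,.161))
print('coaster',onz(a,328,326,.008),onz(b,383,268,.008))
print('tool R', cv2.Rodrigues(robot.sense()['tool_rot'])[0].round(3))
# enlarge table crop
cv2.imwrite('pics/crop0.png',cv2.resize(a['im'][220:390,190:460,::-1],None,fx=2.9,fy=2.9,interpolation=cv2.INTER_CUBIC))
E
```

```text
(array([363.6, 234.6]), array([359, 231,  10,   9,  66], dtype=int32))
(array([344.1, 239.8]), array([339, 235,   9,   9,  28], dtype=int32))
(array([321.9, 242.3]), array([318, 238,   9,  10,  75], dtype=int32))
(array([252.2, 248.4]), array([246, 241,  19,  13,  50], dtype=int32))
(array([300.8, 246. ]), array([297, 241,   9,  11,  77], dtype=int32))
(array([387.6, 388.8]), array([378, 384,  21,  11,  45], dtype=int32))

(array([314.2, 194. ]), array([311, 192,   8,   6,  31], dtype=int32))
(array([317.5, 203.7]), array([314, 200,   9,   8,  50], dtype=int32))
(array([321.9, 214.5]), array([318, 211,   9,   8,  54], dtype=int32))
(array([326.6, 226.3]), array([323, 224,   9,   6,  45], dtype=int32))

[ 0.65003492 -0.03681841  0.161     ]
[0.61644603 0.00738785 0.161     ]
[0.58280721 0.05109819 0.161     ]
[0.54920486 0.09479818 0.161     ]
[ 0.64790102 -0.03663102  0.161     ]
[0.58140638 0.05044189 0.161     ]
[0.54886926 0.09400659 0.161     ]
coaster [ 0.44206275 -0.03238266  0.008     ] [ 0.43968289 -0.02194568  0.008     ]
tool R [[ 0.     1.    -0.001]
 [ 1.    -0.     0.   ]
 [ 0.    -0.001 -1.   ]]
```

View pics/crop0.png

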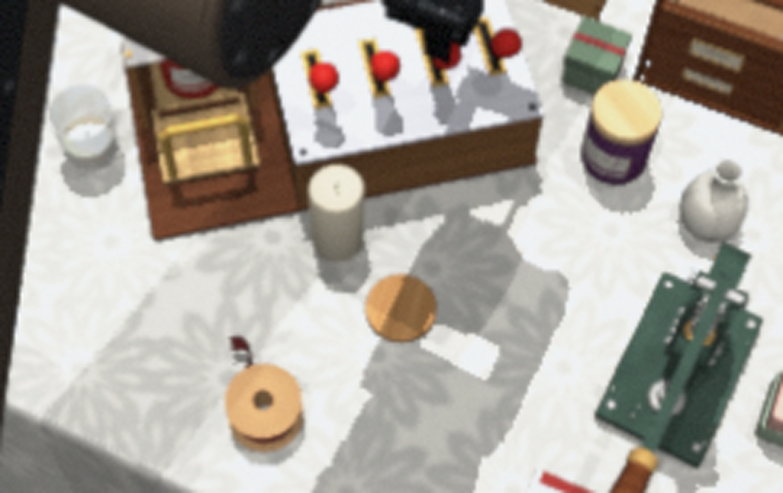

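The pictures show the four red knobs at (180,91), (246,172), (307,246) and (362,313) in the wrist view. The coaster is at (142,231), with the pillar beside it at (140,155), and the shelf with its bar is at about (262,268) in the scene view. Next I fit the locker frame from two views.

```bash
cat > m1.py <<'E'
from h import *
a=load('s0');b=load('d0');w=load('w0')
W=[(361.8,313.3),(307,246.2),(246,172.2),(179.7,91.4)];S=[(363.6,234.6),None,(321.9,242.3),(300.8,246)]
D=[(314.2,194),(317.5,203.7),(321.9,214.5),(326.6,226.3)]
P=[]
for i in range(4):
    o=[(w,*W[i]),(b,*D[i])]+([(a,*S[i])] if S[i] else [])
    X,r=tri(*o);P.append(X);print(i+1,X.round(4),np.round(r,1), 'w+s',tri(o[0],o[-1])[0].round(4))
P=np.array([onz(w,*k,.161) for k in W]); t=np.arange(4)*.055
d=np.polyfit(t,P[:,:2],1)[0];yh=d/np.linalg.norm(d);xh=np.array([yh[1],-yh[0]])
O=P.mean(0)[:2]+.1413*xh+.0825*yh
print('yaw',np.degrees(np.arctan2(xh[1],xh[0])),'scale',np.linalg.norm(d),'O',O)
np.savez('loc.npz',O=O,xh=xh,yh=yh)
L=lambda x,y:O+x*xh+y*yh
for k,c in (('s',a),('d',b)):
    print(k,'bar',proj(c,np.append(L(-.125,.11),.094)).round(),'hood corner',proj(c,np.append(L(-.065,.168),.125)).round())
for n,c,box in (('s',a,(300,305,360,350)),('w',w,(105,195,180,268)),('d',b,(365,255,400,282))):
    x0,y0,x1,y1=box
    hs=cv2.cvtColor(c['im'],cv2.COLOR_RGB2HSV)[y0:y1,x0:x1]
    m=cv2.inRange(hs,np.array((8,85,50)),np.array((25,255,255)))
    cs,_=cv2.findContours(m,cv2.RETR_EXTERNAL,cv2.CHAIN_APPROX_NONE);cc=max(cs,key=cv2.contourArea)
    e=cv2.fitEllipse(cc);u,v=e[0][0]+x0,e[0][1]+y0
    print(n,(u,v),e[1],onz(c,u,v,.008)); globals()['E'+n]=(c,u,v)
print('coaster',tri(Es,Ew),tri(Es,Ew,Ed))
for n,c,uv in (('pillar',w,(127,158)),('pillar s',a,(190+337/2.9,220+187/2.9))): print(n,onz(c,*uv,.109))
E
python3 m1.py
```

```text
1 [ 0.6489 -0.0368  0.1617] [1.1 0.8 1.2] w+s [ 0.6495 -0.0368  0.1598]
2 [0.6164 0.0082 0.1637] [0.1 0.1] w+s [0.6164 0.0082 0.1637]
3 [0.5824 0.0507 0.1619] [0.8 1.1 1.3] w+s [0.5825 0.0509 0.1593]
4 [0.549  0.0942 0.1617] [0.7 0.5 0.6] w+s [0.5491 0.0945 0.1605]
yaw 37.46791710128724 scale 1.0046465176944719 O [0.66158607 0.18055142]
s bar [259. 262.] hood corner [232. 241.]
d bar [328. 279.] hood corner [306. 286.]
s (327.79623794555664, 325.84986114501953) (22.087488174438477, 23.27991485595703) [ 0.44222812 -0.03172453  0.008     ]
w (142.16004943847656, 229.78285217285156) (59.70165252685547, 65.89781951904297) [ 0.4463106  -0.02759963  0.008     ]
d (382.76775550842285, 268.1836061477661) (13.043188095092773, 22.907119750976562) [ 0.43992068 -0.02089464  0.008     ]
coaster (array([ 0.4440824 , -0.03003864,  0.00249516]), [np.float64(0.9015922379546031), np.float64(0.9015922379546812)]) (array([ 0.44360279, -0.03011716,  0.00159999]), [np.float64(1.3424717167439906), np.float64(0.7125707286735335), np.float64(0.8540840231640472)])
pillar [0.49014044 0.05413235 0.109     ]
pillar s [0.48048029 0.047276   0.109     ]
```

Call:
arm_command --pt "0 0 -0.0416 0 0 0 0" --pt "0 0 -0.0416 0 0 0 0" --pt "0 0 -0.0416 0 0 0 0" --pt "0 0 -0.0416 0 0 0 0" --pt "0 0 -0.0417 0 0 0 0" --force 30

```text
clock: 0.65
eef_pos: [0.6249, 0.0, 0.2144]
tool_rot: [-1.383, -2.82, 0.0]
force: [0.3, 0.1, -0.8]
grip_width: 0.0603
grasp_force: 0.0
```

Call:
arm_command --pt "0 0 0 -0.044 -0.036 0 0" --pt "0 0 0 -0.044 -0.036 0 0" --pt "0 0 0 0 0 0.064 0" --pt "0 0 0 0 0 0.064 0" --pt "0 0 0 0 0 0 0"

```text
clock: 1.15
eef_pos: [0.6214, -0.057, 0.1472]
tool_rot: [-1.389, -2.812, 0.003]
force: [0.1, 0.4, -0.2]
grip_width: 0.0203
grasp_force: 0.0
```

```bash
cat >> h.py <<'E'
def loc():
    s=robot.sense();l=np.load('loc.npz');d=s['eef_pos'][:2]-l['O'];R=cv2.Rodrigues(s['tool_rot'])[0]
    F=s['force'][:2]
    print('t',round(s['clock'],2),'loc mm',np.round(1000*np.array([d@l['xh'],d@l['yh'],s['eef_pos'][2]]),1),'yawerr',round(float(np.degrees(np.arctan2(R[1,1],R[0,1])-np.arctan2(l['xh'][1],l['xh'][0]))),2),'F loc',round(F@l['xh'],1),round(F@l['yh'],1),s['force'][2].round(1),'grip',s['grip_width'].round(4),s['grasp_force'].round(1),'q',s['qpos'].round(2))
E
python3 -c "
from h import *
loc()"
```

```text
Traceback (most recent call last):
  File "h.py", line 28, in loc
    print('t',round(s['clock'],2),'loc mm',np.round(1000*np.array([d@l['xh'],d@l['yh'],s['eef_pos'][2]]),1),'yawerr',round(float(np.degrees(np.arctan2(R[1,1],R[0,1])-np.arctan2(l['xh'][1],l['xh'][0]))),2),'F loc',round(F@l['xh'],1),round(F@l['yh'],1),s['force'][2].round(1),'grip',s['grip_width'].round(4),s['grasp_force'].round(1),'q',s['qpos'].round(2))
                                                                                                                                                                                                                                                                                         ^^^^^^^^^^^^^^^^^^^^^
AttributeError: 'float' object has no attribute 'round'
```

Call:
arm_command --pt "0 0 0 0 0 0 0" --pt "0 0 0 0 0 0 0" --pt "0 0 0 0 0.01 0 0" --pt "0 0 0 0 0.01 0 0" --pt "0 0 0 0 0.01 -0.003 0"

```text
clock: 1.65
eef_pos: [0.6355, -0.0473, 0.1527]
tool_rot: [1.39, 2.817, -0.0]
force: [-1.4, -0.5, 2.3]
grip_width: 0.0006
grasp_force: 1.0
```

```bash
sed -i "s/s\['grip_width'\].round(4)/round(float(s['grip_width']),4)/;s/s\['grasp_force'\].round(1)/round(float(s['grasp_force']),1)/" h.py
python3 -c "
from h import *
loc()"
```

```text
t 1.65 loc mm [-159.3 -165.   152.7] yawerr 0.01 F loc -1.4 0.5 2.3 grip 0.0006 1.0 q [-0.18  0.57  1.59 -0.    0.98 -0.83]
```

Call:
arm_command --pt "0 0 0 0 0.006 -0.003 0" --pt "0 0 0 0 0.006 -0.0025 0" --pt "0 0 0 0 0.006 -0.002 0" --pt "0 0 0 0 0.006 -0.002 0" --pt "0 0 0 0 0.006 -0.002 0"

```text
clock: 2.15
eef_pos: [0.6472, -0.0384, 0.158]
tool_rot: [1.391, 2.817, 0.0]
force: [-0.9, -0.5, 1.3]
grip_width: 0.0004
grasp_force: 0.4
```

Call:
arm_command --pt "0 0 0 0 0.007 -0.002 0" --pt "0 0 0 0 0.007 -0.0015 0" --pt "0 0 0 0 0.007 -0.001 0" --pt "0 0 0 0 0.007 -0.001 0" --pt "0 0 0 0 0.007 -0.001 0"

```text
clock: 2.65
eef_pos: [0.6612, -0.0277, 0.1611]
tool_rot: [1.39, 2.817, 0.0]
force: [-0.1, -0.1, 0.3]
grip_width: 0.0003
grasp_force: 0.1
```

Call:
arm_command --pt "0 0 0 0 0.018 0 0" --pt "0 0 0 0 0.018 0.002 0" --pt "0 0 0 0 0.018 0.004 0" --pt "0 0 0 0 0.018 0.005 0" --pt "0 0 0 0 0.01 0.005 0"

```text
clock: 3.15
eef_pos: [0.6941, -0.0022, 0.1526]
tool_rot: [-1.39, -2.817, -0.0]
force: [1.9, -0.7, -0.1]
grip_width: 0.0002
grasp_force: 0.0
```

```bash
python3 - <<'E'
from h import *
loc();w=snap('wrist','w1')
for x in blobs(w['im'],(0,150,70),(8,255,255),200): print(x)
E
```

```text
t 3.15 loc mm [ -85.4 -164.9  152.6] yawerr 0.02 F loc 1.1 -1.7 -0.1 grip 0.0002 0.0 q [-0.1   0.65  1.44  0.    1.06 -0.75]
(array([170.6,  39.5]), array([ 133,    1,   76,   78, 4639], dtype=int32))
(array([183.1, 183.6]), array([ 149,  151,   70,   67, 3643], dtype=int32))
(array([601.6, 266.3]), array([ 548,  212,   92,  103, 4443], dtype=int32))
(array([379.3, 297.8]), array([ 349,  275,   62,   42, 2129], dtype=int32))
```

View pics/w1.png

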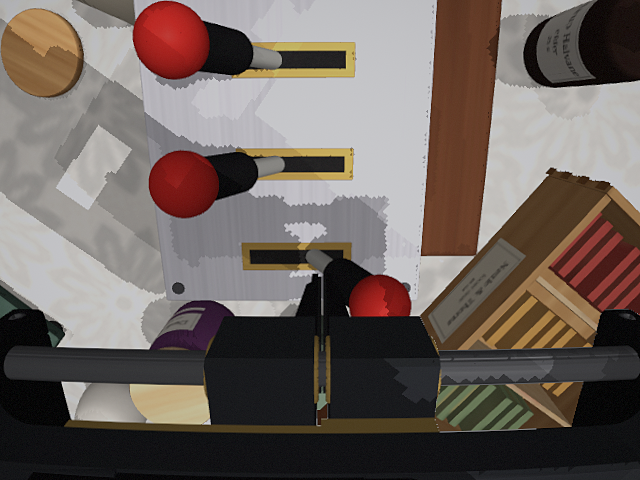

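Call:
arm_command --pt "0 0 0 0 -0.087 0 0" --pt "0 0 0 0 -0.087 0 0" --pt "0 0 0 0.055 0 0.003 0" --pt "0 0 0 0.055 0 0.003 0" --pt "0 0 0 0 0 0 0"

```text
clock: 3.7
eef_pos: [0.5891, -0.0106, 0.1502]
tool_rot: [-1.388, -2.817, 0.0]
force: [0.4, -0.1, -0.2]
grip_width: 0.0004
grasp_force: 0.0
```

```bash
python3 -c "
from h import *
loc()"
```

```text
t 3.7 loc mm [-173.8 -107.7  150.2] yawerr 0.05 F loc 0.3 -0.3 -0.2 grip 0.0004 0.0 q [-0.13  0.51  1.72  0.    0.91 -0.79]
```

Call:
arm_command --pt "0 0 0 0 0.01 0 0" --pt "0 0 0 0 0.01 -0.003 0" --pt "0 0 0 0 0.01 -0.004 0" --pt "0 0 0 0 0.008 -0.003 0" --pt "0 0 0 0 0.006 -0.002 0"

```text
clock: 4.2
eef_pos: [0.609, 0.0012, 0.1562]
tool_rot: [1.39, 2.817, 0.0]
force: [-0.4, -1.6, 1.2]
grip_width: 0.0005
grasp_force: 0.5
```

```bash
python3 -c "
from h import *
loc()"
```

```text
t 4.2 loc mm [-150.9 -110.4  156.2] yawerr -0.01 F loc -1.3 -1.0 1.2 grip 0.0005 0.5 q [-0.11  0.53  1.66 -0.    0.95 -0.76]
```

Call:
arm_command --pt "0 0 0 0 0.006 -0.002 0" --pt "0 0 0 0 0.006 -0.002 0" --pt "0 0 0 0 0.006 -0.002 0" --pt "0 0 0 0 0.006 -0.0015 0" --pt "0 0 0 0 0.006 -0.001 0"

```text
clock: 4.7
eef_pos: [0.6205, 0.0104, 0.1605]
tool_rot: [1.39, 2.817, 0.0]
force: [0.1, 0.2, 0.7]
grip_width: 0.0005
grasp_force: 0.2
```

Call:
arm_command --pt "0 0 0 0 0.01 -0.001 0" --pt "0 0 0 0 0.014 0 0" --pt "0 0 0 0 0.016 0.001 0" --pt "0 0 0 0 0.018 0.002 0" --pt "0 0 0 0 0.018 0.004 0"

```text
clock: 5.2
eef_pos: [0.6512, 0.034, 0.1573]
tool_rot: [1.39, 2.817, 0.0]
force: [0.6, 1.3, 0.6]
grip_width: 0.0007
grasp_force: 0.0
```

Call:
arm_command --pt "0 0 0 0 0.016 0.006 0" --pt "0 0 0 0 0.008 0.003 0" --pt "0 0 0 0 0 0 0"

```text
clock: 5.5
eef_pos: [0.6602, 0.0411, 0.1523]
tool_rot: [-1.39, -2.817, 0.0]
force: [-1.4, 0.2, -0.6]
grip_width: 0.0003
grasp_force: 0.0
```

```bash
python3 - <<'E'
from h import *
loc();w=snap('wrist','w2')
for x in blobs(w['im'],(0,150,70),(8,255,255),200): print(x,onz(w,*x[0],.161))
l=np.load('loc.npz')
for i in range(4):
    print(i+1,[proj(w,np.append(l['O']+l['xh']*x+l['yh']*(-.165+.055*i),.161)).round() for x in(-.141,-.059)])
E
```

```text
t 5.5 loc mm [ -85.9 -109.9  152.3] yawerr 0.01 F loc -1.0 1.0 -0.6 grip 0.0003 0.0 q [-0.04  0.6   1.53  0.    1.01 -0.69]
(array([171.7,  39.3]), array([ 134,    1,   77,   78, 4654], dtype=int32)) [0.54898672 0.09463986 0.161     ]
(array([184.2, 183.8]), array([ 150,  151,   70,   67, 3636], dtype=int32)) [0.58258809 0.05088416 0.161     ]
(array([380.5, 298. ]), array([ 350,  275,   62,   42, 2103], dtype=int32)) [0.67934972 0.06028411 0.161     ]
(array([578.8, 321.6]), array([ 546,  289,   65,   58, 1607], dtype=int32)) [0.76250322 0.10722062 0.161     ]
1 [array([209., 405.]), array([375., 405.])]
2 [array([198., 305.]), array([380., 306.])]
3 [array([186., 184.]), array([386., 184.])]
4 [array([173.,  40.]), array([392.,  38.])]
```

Call:
arm_command --pt "0 0 0 0 -0.086 0 0" --pt "0 0 0 0 -0.086 0 0" --pt "0 0 0 0.055 0 0.003 0" --pt "0 0 0 0.055 0 0.003 0" --pt "0 0 0 0 0 0 0"

```text
clock: 6.05
eef_pos: [0.5563, 0.0333, 0.1502]
tool_rot: [-1.389, -2.817, 0.0]
force: [0.1, -0.1, -0.4]
grip_width: 0.0005
grasp_force: 0.0
```

Call:
arm_command --pt "0 0 0 0 0.01 0 0" --pt "0 0 0 0 0.01 -0.003 0" --pt "0 0 0 0 0.01 -0.004 0" --pt "0 0 0 0 0.008 -0.003 0" --pt "0 0 0 0 0.006 -0.002 0"

```text
clock: 6.55
eef_pos: [0.5764, 0.0454, 0.156]
tool_rot: [1.391, 2.817, 0.0]
force: [-0.7, -0.8, 0.7]
grip_width: 0.0003
grasp_force: 0.5
```

```bash
python3 -c "
from h import *
loc()"
```

```text
t 6.55 loc mm [-149.8  -55.4  156. ] yawerr -0.02 F loc -1.1 -0.2 0.7 grip 0.0003 0.5 q [-0.04  0.49  1.74 -0.    0.91 -0.69]
```

Call:
arm_command --pt "0 0 0 0 0.006 -0.002 0" --pt "0 0 0 0 0.006 -0.002 0" --pt "0 0 0 0 0.006 -0.002 0" --pt "0 0 0 0 0.006 -0.0015 0" --pt "0 0 0 0 0.006 -0.001 0"

```text
clock: 7.05
eef_pos: [0.5879, 0.0547, 0.1602]
tool_rot: [1.391, 2.817, 0.0]
force: [0.1, 0.3, -0.1]
grip_width: 0.0003
grasp_force: 0.2
```

Call:
arm_command --pt "0 0 0 0 0.01 -0.001 0" --pt "0 0 0 0 0.014 0 0" --pt "0 0 0 0 0.016 0.001 0" --pt "0 0 0 0 0.018 0.002 0" --pt "0 0 0 0 0.018 0.004 0"

```text
clock: 7.55
eef_pos: [0.6185, 0.0782, 0.157]
tool_rot: [1.39, 2.817, 0.0]
force: [0.3, 0.2, 0.7]
grip_width: 0.0006
grasp_force: 0.0
```

Call:
arm_command --pt "0 0 0 0 0.016 0.006 0" --pt "0 0 0 0 0.008 0.003 0" --pt "0 0 0 0 0 0 0"

```text
clock: 7.85
eef_pos: [0.6275, 0.0853, 0.1521]
tool_rot: [-1.39, -2.817, 0.0]
force: [-0.8, -0.2, 0.5]
grip_width: 0.0006
grasp_force: 0.0
```

```bash
python3 - <<'E'
from h import *
loc();w=snap('wrist','w3')
for x in blobs(w['im'],(0,150,70),(8,255,255),200): print(x,onz(w,*x[0],.161))
E
```

```text
t 7.85 loc mm [-85.  -54.9 152.1] yawerr 0.01 F loc -0.7 0.3 0.5 grip 0.0006 0.0 q [ 0.03  0.57  1.6  -0.    0.97 -0.62]
(array([181.2, 183.8]), array([ 147,  151,   70,   67, 3652], dtype=int32)) [0.54897169 0.09444398 0.161     ]
(array([378.1, 298.1]), array([ 348,  275,   62,   42, 2101], dtype=int32)) [0.64577272 0.10389505 0.161     ]
(array([561.4, 396.4]), array([533, 382,  50,  41, 904], dtype=int32)) [0.75568928 0.11771405 0.161     ]
```

Call:
arm_command --pt "0 0 0 0 -0.087 0 0" --pt "0 0 0 0 -0.087 0 0" --pt "0 0 0 0.055 0 0.003 0" --pt "0 0 0 0.055 0 0.003 0" --pt "0 0 0 0 0 0 0"

```text
clock: 8.4
eef_pos: [0.5229, 0.0769, 0.15]
tool_rot: [-1.389, -2.817, 0.0]
force: [-0.7, -0.4, -0.0]
grip_width: 0.0006
grasp_force: 0.0
```

Call:
arm_command --pt "0 0 0 0 0.01 0 0" --pt "0 0 0 0 0.01 -0.003 0" --pt "0 0 0 0 0.01 -0.004 0" --pt "0 0 0 0 0.008 -0.003 0" --pt "0 0 0 0 0.006 -0.002 0"

```text
clock: 8.9
eef_pos: [0.5429, 0.0891, 0.1557]
tool_rot: [1.391, 2.817, 0.0]
force: [-0.9, -1.4, 0.9]
grip_width: 0.0004
grasp_force: 0.4
```

```bash
python3 -c "
from h import *
loc()"
```

```text
t 8.9 loc mm [-149.8   -0.4  155.7] yawerr -0.02 F loc -1.6 -0.5 0.9 grip 0.0004 0.4 q [ 0.04  0.46  1.81 -0.    0.88 -0.61]
```

Call:
arm_command --pt "0 0 0 0 0.006 -0.002 0" --pt "0 0 0 0 0.006 -0.002 0" --pt "0 0 0 0 0.006 -0.002 0" --pt "0 0 0 0 0.006 -0.0015 0" --pt "0 0 0 0 0.006 -0.001 0"

```text
clock: 9.4
eef_pos: [0.5544, 0.0984, 0.16]
tool_rot: [1.39, 2.817, 0.0]
force: [0.5, -0.2, 1.2]
grip_width: 0.0005
grasp_force: 0.2
```

Call:
arm_command --pt "0 0 0 0 0.01 -0.001 0" --pt "0 0 0 0 0.014 0 0" --pt "0 0 0 0 0.016 0.001 0" --pt "0 0 0 0 0.018 0.002 0" --pt "0 0 0 0 0.018 0.004 0"

```text
clock: 9.9
eef_pos: [0.5851, 0.1219, 0.1568]
tool_rot: [1.39, 2.817, 0.0]
force: [0.5, -0.0, 0.9]
grip_width: 0.0005
grasp_force: 0.0
```

Call:
arm_command --pt "0 0 0 0 0.016 0.006 0" --pt "0 0 0 0 0.008 0.003 0" --pt "0 0 0 0 0 0 0"

```text
clock: 10.2
eef_pos: [0.5941, 0.1289, 0.1518]
tool_rot: [-1.39, -2.817, 0.001]
force: [0.5, 0.4, 0.1]
grip_width: 0.0001
grasp_force: 0.0
```

```bash
python3 - <<'E'
from h import *
loc();w=snap('wrist','w4')
for x in blobs(w['im'],(0,150,70),(8,255,255),200): print(x,onz(w,*x[0],.161))
E
```

```text
t 10.2 loc mm [-8.500e+01  1.000e-01  1.518e+02] yawerr 0.01 F loc 0.7 0.0 0.1 grip 0.0001 0.0 q [ 0.11  0.53  1.67 -0.    0.94 -0.55]
(array([377.8, 298.1]), array([ 348,  276,   62,   41, 2105], dtype=int32)) [0.61211923 0.14750589 0.161     ]
(array([560.8, 419.2]), array([542, 408,  33,  20, 290], dtype=int32)) [0.73310372 0.15154941 0.161     ]
```

Call:
arm_command --pt "0 0 0 0 -0.05 -0.05 0" --pt "0 0 0 0.03 -0.05 -0.05 1" --pt "0 0 0 0.05 -0.02 -0.04 1" --pt "0 0 0 0.04 0 0 1" --pt "0 0 0 0 0 0 1"

```text
clock: 10.75
eef_pos: [0.5085, 0.1406, 0.2234]
tool_rot: [1.388, 2.817, 0.001]
force: [0.0, 1.0, -0.6]
grip_width: 0.027
grasp_force: 0.0
```

```bash
python3 - <<'E'
from h import *
loc();w=snap('wrist','w5')
l=np.load('loc.npz');L=lambda x,y,z:np.append(l['O']+x*l['xh']+y*l['yh'],z)
print('bar',proj(w,L(-.125,.11,.094)),'ends',proj(w,L(-.125,.08,.094)),proj(w,L(-.125,.14,.094)))
E
```

```text
t 10.75 loc mm [-145.8   61.4  223.4] yawerr 0.06 F loc 0.6 0.8 -0.6 grip 0.027 0.0 q [ 0.14  0.34  1.79  0.    1.01 -0.51]
bar [348.45833541 159.70013473] ends [347.74696635 199.26329086] [349.16781041 118.06872854]
```

View pics/w5.png

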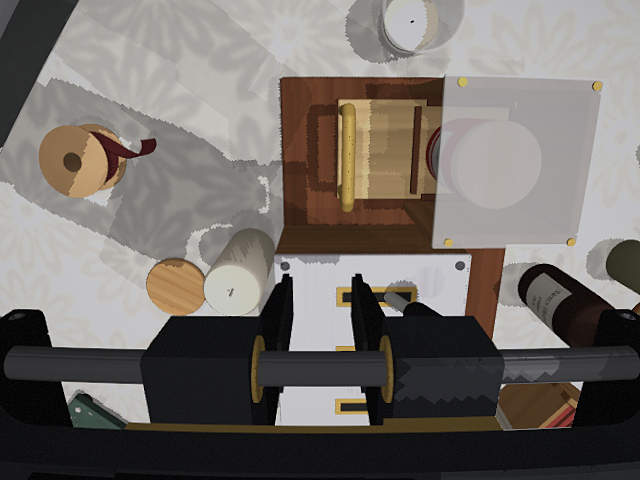

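Call:
arm_command --pt "0 0 0 0.04 0.02 0.03 0.45" --pt "0 0 0 0.04 0.0216 0.03 0.45" --pt "0 0 0 0 0 0 0.45"

```text
clock: 11.1
eef_pos: [0.5014, 0.1849, 0.1904]
tool_rot: [-1.388, -2.816, 0.003]
force: [-0.2, -0.2, -0.1]
grip_width: 0.0423
grasp_force: 0.0
```

```bash
python3 - <<'E'
from h import *
loc();w=snap('wrist','w6');w5=load('w5')
l=np.load('loc.npz');L=lambda x,y,z:np.append(l['O']+x*l['xh']+y*l['yh'],z)
def bar(c):
    p=proj(c,L(-.125,.11,.094));x0,y0=int(p[0])-30,int(p[1])-80
    y0=max(y0,0)
    hs=cv2.cvtColor(c['im'],cv2.COLOR_RGB2HSV)[y0:y0+160,x0:x0+60]
    m=cv2.inRange(hs,np.array((18,130,90)),np.array((32,255,255)))
    n,lab,s,ce=cv2.connectedComponentsWithStats(m);i=1+np.argmax(s[1:,4]);print('pred',p,'found',ce[i]+[x0,y0],s[i]);return (c,s[i][0]+s[i][2]/2+x0-.5,s[i][1]+s[i][3]/2+y0-.5)
A=bar(w5);B=bar(w)
X,r=tri(A,B);d=X[:2]-l['O'];print('bar',X,r,'loc',d@l['xh'],d@l['yh'])
for c in (A,B):
    X=onz(*c,.094);d=X[:2]-l['O'];print(d@l['xh'],d@l['yh'])
E
```

```text
t 11.1 loc mm [-124.5  100.9  190.4] yawerr 0.06 F loc -0.3 -0.0 -0.1 grip 0.0423 0.0 q [ 0.23  0.39  1.81  0.    0.94 -0.43]
pred [348.45833541 159.70013473] found [347.89677892 156.2181552 ] [  23   24   15  109 1366]
pred [320.27584499 223.13445374] found [319.35805799 217.05057316] [  23   13   14  120 1483]
bar [0.49525743 0.19219505 0.07600141] [np.float64(0.8443771180395414), np.float64(0.8443771180395042)] loc -0.12493104209385074 0.1104220281594353
-0.12537507267772638 0.11199116118233807
-0.12552698409621443 0.11543826782304015
```

Call:
arm_command --pt "0 0 0 0.01 -0.001 0.06 0.45" --pt "0 0 0 0.01 0 0.06 0.45" --pt "0 0 0 0 0 0.06 0.45" --pt "0 0 0 0 0 0.05 0.45" --pt "0 0 0 0 0 0 0" --force 20

```text
clock: 11.65
eef_pos: [0.495, 0.1905, 0.0752]
tool_rot: [-1.39, -2.814, 0.005]
force: [-0.9, -0.2, -0.1]
grip_width: 0.0387
grasp_force: 0.0
```

Call:
arm_command --pt "0 0 0 0 0 0 0" --pt "0 0 0 0 0 0 0" --pt "0 0 0 0 0 0 0"

```text
clock: 11.95
eef_pos: [0.4962, 0.1917, 0.0787]
tool_rot: [1.39, 2.815, 0.002]
force: [0.1, 0.3, -0.2]
grip_width: 0.0159
grasp_force: 0.0
```

```bash
python3 -c "
from h import *
loc()"
```

```text
t 11.95 loc mm [-124.5  109.5   78.7] yawerr -0.02 F loc 0.3 0.2 -0.2 grip 0.0159 0.0 q [ 0.24  0.54  1.92 -0.    0.67 -0.41]
```

Call:
arm_command --pt "0 0 0 0 0 0.007 0" --pt "0 0 0 0 0 0 0" --pt "0 0 0 0 -0.016 0 0" --pt "0 0 0 0 -0.024 0 0" --pt "0 0 0 0 -0.03 0 0"

```text
clock: 12.45
eef_pos: [0.4681, 0.1707, 0.0748]
tool_rot: [1.389, 2.815, 0.003]
force: [-0.9, 1.4, 7.4]
grip_width: 0.0094
grasp_force: 20.0
```

```bash
python3 -c "
from h import *
loc()"
```

```text
t 12.45 loc mm [-159.6  109.9   74.8] yawerr 0.01 F loc 0.1 1.6 7.4 grip 0.0094 20.0 q [ 0.22  0.52  2.01  0.    0.61 -0.44]
```

Call:
arm_command --pt "0 0 0 0 -0.036 0 0" --pt "0 0 0 0 -0.036 0 0" --pt "0 0 0 0 -0.036 0 0" --pt "0 0 0 0 -0.03 0 0" --pt "0 0 0 0 -0.02 0 0"

```text
clock: 12.95
eef_pos: [0.4048, 0.122, 0.0748]
tool_rot: [1.39, 2.815, 0.002]
force: [-0.2, 2.1, 6.9]
grip_width: 0.0087
grasp_force: 20.0
```

```bash
python3 -c "
from h import *
loc()"
```

```text
t 12.95 loc mm [-239.4  109.7   74.8] yawerr -0.01 F loc 1.1 1.8 6.9 grip 0.0087 20.0 q [ 0.14  0.45  2.18 -0.    0.51 -0.52]
```

Call:
arm_command --pt "0 0 0 0 -0.008 0 0" --pt "0 0 0 0 -0.006 0 0" --pt "0 0 0 0 -0.004 0 0" --pt "0 0 0 0 0 0 0"

```text
clock: 13.35
eef_pos: [0.3995, 0.1177, 0.0749]
tool_rot: [1.39, 2.813, 0.006]
force: [3.5, 12.5, 4.1]
grip_width: 0.0093
grasp_force: 20.0
```

```bash
python3 -c "
from h import *
loc()"
```

```text
t 13.35 loc mm [-246.3  109.6   74.9] yawerr -0.04 F loc 10.3 7.8 4.1 grip 0.0093 20.0 q [ 0.13  0.44  2.2   0.    0.5  -0.53]
```

Call:
arm_command --pt "0 0 0 0 0 0 0.45" --pt "0 0 0 0 0 0 0.45" --pt "0 0 0 0 0 0 0.45" --pt "0 0 0 0 0 -0.08 0.45" --pt "0 0 0 0 0 -0.08 0.45"

```text
clock: 13.85
eef_pos: [0.3971, 0.1167, 0.1543]
tool_rot: [-1.39, -2.815, 0.003]
force: [0.7, -0.3, -0.4]
grip_width: 0.0411
grasp_force: 0.0
```

Call:
arm_command --pt "0 0 0 0 0 -0.08 1" --pt "0 0 0 -0.03 0.04 -0.05 1" --pt "0 0 0 -0.03 0.07 0 1" --pt "0 0 0 -0.03 0.08 0 1" --pt "0 0 0 0 0 0 1"

```text
clock: 14.35
eef_pos: [0.5041, 0.1396, 0.2186]
tool_rot: [1.39, 2.816, 0.002]
force: [-0.1, -0.4, -0.3]
grip_width: 0.0774
grasp_force: 0.0
```

```bash
python3 - <<'E'
from h import *
loc();w=snap('wrist','w7')
l=np.load('loc.npz');L=lambda x,y,z:np.append(l['O']+x*l['xh']+y*l['yh'],z)
print('bar',proj(w,L(-.245,.11,.094)),'lid',proj(w,L(-.134,.11,.109)),'coaster',proj(w,[.444,-.03,.008]))
E
```

```text
t 14.35 loc mm [-149.9   63.3  218.6] yawerr -0.02 F loc -0.4 -0.3 -0.3 grip 0.0774 0.0 q [ 0.14  0.34  1.8  -0.    1.   -0.51]
bar [191.31119112 163.73616557] lid [343.10437444 165.6277557 ] coaster [177.42862637 292.20464   ]
```

View pics/w7.png

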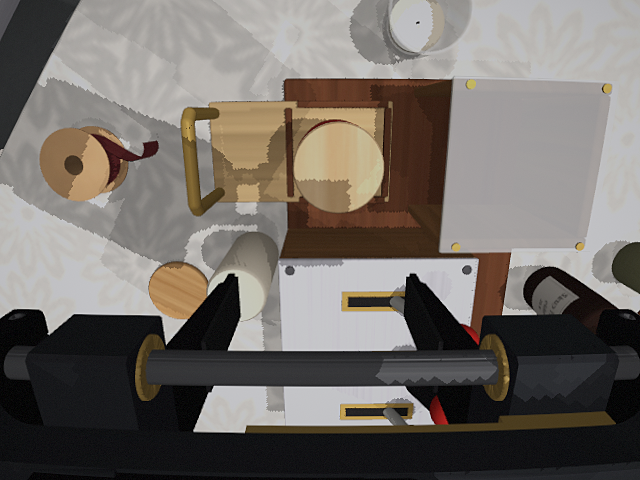

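Call:
arm_command --pt "0 0 0 0.047 -0.03 0 1" --pt "0 0 0 0.047 -0.03 0 1" --pt "0 0 0.0455 0 0 0 1" --pt "0 0 0.0455 0 0 0 1" --pt "0 0 0.0455 0 0 0 1"

```text
clock: 14.9
eef_pos: [0.4469, 0.1578, 0.2189]
tool_rot: [-1.965, -2.451, 0.001]
force: [-0.0, -0.0, -0.8]
grip_width: 0.0947
grasp_force: 0.0
```

Call:
arm_command --pt "0 0 0.0455 0 0 0 1" --pt "0 0 0.0455 0 0 0 1" --pt "0 0 0.0455 0 0 0 1" --pt "0 0 0.0455 0 0 0 1" --pt "0 0 0.0455 0 0 0 1"

```text
clock: 15.4
eef_pos: [0.447, 0.1577, 0.2188]
tool_rot: [-2.698, -1.609, 0.001]
force: [-0.7, -0.9, -0.5]
grip_width: 0.095
grasp_force: 0.0
```

Call:
arm_command --pt "0 0 0.0455 0 0 0 1" --pt "0 0 0.0455 0 0 0 1" --pt "0 0 0.0455 0 0 0 1" --pt "0 0 0 0 0 0 1"

```text
clock: 15.8
eef_pos: [0.4472, 0.1577, 0.2188]
tool_rot: [2.977, 1.003, -0.001]
force: [0.3, 0.6, 0.1]
grip_width: 0.0953
grasp_force: 0.0
```

```bash
cat > m2.py <<'E'
from h import *
loc();w=snap('wrist','w8');w7=load('w7')
l=np.load('loc.npz');L=lambda x,y,z:np.append(l['O']+x*l['xh']+y*l['yh'],z)
C={}
vis=[]
for nm,c in (('7',w7),('8',w)):
    for ob,X,rad in (('lid',L(-.136,.11,.109),.032),('coaster',np.array([.444,-.03,.008]),.0325)):
        p=proj(c,X);R=np.linalg.norm(proj(c,X+[rad,0,0])-proj(c,X-[rad,0,0]))/2
        g=cv2.GaussianBlur(cv2.cvtColor(c['im'],cv2.COLOR_RGB2GRAY),(5,5),0)
        x0,y0=[max(0,int(v-R*1.8)) for v in p];crop=g[y0:int(p[1]+R*1.8),x0:int(p[0]+R*1.8)]
        h=cv2.HoughCircles(crop,cv2.HOUGH_GRADIENT_ALT,1.2,10,param1=60,param2=.4,minRadius=int(R*.8),maxRadius=int(R*1.2)) if crop.size else None
        print(nm,ob,'pred',p.round(1),R.round(1),None if h is None else [(q[0]+x0,q[1]+y0,q[2]) for q in h[0][:3]])
        if h is not None:
            q=h[0][0];C[nm,ob]=(c,q[0]+x0,q[1]+y0)
for ob,z in (('lid',.109),('coaster',.008)):
    for nm in '78':
        if (nm,ob) in C:
            X=onz(*C[nm,ob],z);d=X[:2]-l['O'];print(ob,nm,X.round(4),'loc',(d@l['xh']).round(4),(d@l['yh']).round(4))
    if ('7',ob) in C and ('8',ob) in C: print('tri',tri(C['7',ob],C['8',ob]))
E
python3 m2.py
```

```text
t 15.8 loc mm [-184.1  112.3  218.8] yawerr -90.23 F loc 0.6 0.3 0.1 grip 0.0953 0.0 q [ 0.2   0.27  1.91 -0.    0.96  1.12]
7 lid pred [340.2 165.6] 45.7 [(np.float32(337.4), np.float32(167.0), np.float32(47.350307)), (np.float32(314.6), np.float32(156.2), np.float32(45.998943))]
7 coaster pred [177.4 292.2] 31.3 [(np.float32(178.6), np.float32(292.6), np.float32(29.84815))]
8 lid pred [325.4 164.4] 46.1 [(np.float32(329.6), np.float32(166.2), np.float32(47.792614)), (np.float32(330.8), np.float32(138.6), np.float32(48.18543))]
8 coaster pred [460.6 307.7] 30.2 [(np.float32(455.2), np.float32(268.6), np.float32(29.527351))]
lid 7 [0.4857 0.1832 0.109 ] loc -0.138 0.109
lid 8 [0.4875 0.1821 0.109 ] loc -0.1372 0.1071
tri (array([0.486726  , 0.18189303, 0.10081718]), [np.float64(0.6143820133820074), np.float64(0.6143820133820896)])
coaster 7 [ 0.4452 -0.0296  0.008 ] loc -0.2996 -0.0352
coaster 8 [0.4734 0.0056 0.008 ] loc -0.2558 -0.0244
tri (array([ 0.45876213, -0.01355131,  0.00473836]), [np.float64(20.414455578358545), np.float64(20.4144555783585)])
```

View pics/w8.png

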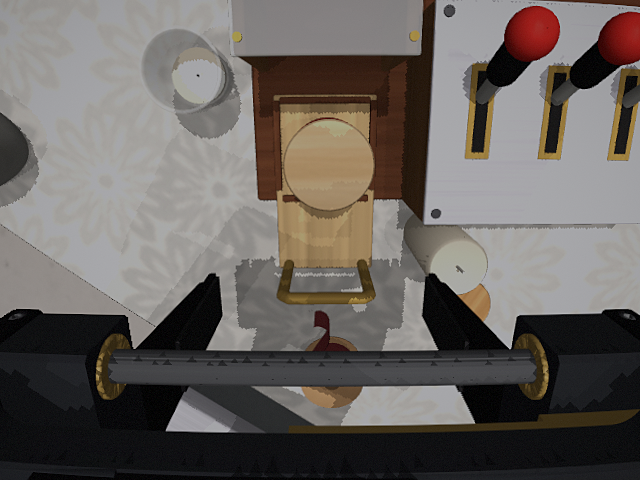

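Call:
arm_command --pt "0 0 0 0.0465 0.0043 0 1" --pt "0 0 0 0.0465 0.0043 0 1" --pt "0 0 0 0 0 0 1" --pt "0 0 0 0 0 0.08 1" --pt "0 0 0 0 0 0.08 1" --force 30

```text
clock: 16.35
eef_pos: [0.4873, 0.1827, 0.1386]
tool_rot: [2.974, 1.012, 0.003]
force: [0.7, 0.9, -1.1]
grip_width: 0.0952
grasp_force: 0.0
```

Call:
arm_command --pt "0 0 0 0 0 0.06 1" --pt "0 0 0 0 0 0.06 1" --pt "0 0 0 0 0 0.04 1" --pt "0 0 0 0 0 0.02 1" --pt "0 0 0 0 0 0 1"

```text
clock: 16.85
eef_pos: [0.4869, 0.1825, 0.0482]
tool_rot: [-2.975, -1.009, 0.003]
force: [0.6, 0.2, 1.1]
grip_width: 0.095
grasp_force: 0.0
```

```bash
python3 -c "
from h import *
loc()"
```

```text
t 16.85 loc mm [-137.4  107.8   48.2] yawerr -90.0 F loc 0.6 -0.2 1.1 grip 0.095 0.0 q [ 0.23  0.59  1.97 -0.    0.59  1.15]
```

Close gently, then lift.

Call:
arm_command --pt "0 0 0 0 0 0 0" --pt "0 0 0 0 0 0 0" --pt "0 0 0 0 0 0 0" --pt "0 0 0 0 0 0 0" --pt "0 0 0 0 0 0 0" --force 30

```text
clock: 17.35
eef_pos: [0.488, 0.183, 0.0494]
tool_rot: [2.976, 1.007, 0.002]
force: [0.3, 0.2, 4.8]
grip_width: 0.0649
grasp_force: 30.0
```

```bash
python3 -c "
from h import *
loc()"
```

```text
t 17.35 loc mm [-136.3  107.5   49.4] yawerr -90.09 F loc 0.4 0.0 4.8 grip 0.0649 30.0 q [ 0.23  0.58  1.97 -0.    0.59  1.15]
```

Call:
arm_command --pt "0 0 0 0 0 -0.02 0" --pt "0 0 0 0 0 -0.05 0" --pt "0 0 0 0 0 -0.06 0" --pt "0 0 0 0 0 -0.06 0" --pt "0 0 0 0 0 -0.05 0"

```text
clock: 17.85
eef_pos: [0.4875, 0.1829, 0.1708]
tool_rot: [2.976, 1.006, 0.001]
force: [0.7, -0.2, -4.3]
grip_width: 0.0645
grasp_force: 30.0
```

Call:
arm_command --pt "0 0 0 -0.02 0.03 0 0" --pt "0 0 0 -0.041 0.063 0 0" --pt "0 0 0 -0.041 0.063 0 0" --pt "0 0 0 -0.041 0.063 0 0" --pt "0 0 0 -0.041 0.063 0 0"

```text
clock: 18.35
eef_pos: [0.4998, 0.0136, 0.1693]
tool_rot: [-2.976, -1.007, 0.0]
force: [0.6, 0.2, -3.8]
grip_width: 0.0644
grasp_force: 30.0
```

Call:
arm_command --pt "0 0 0 -0.041 0.063 0 0" --pt "0 0 0 -0.041 0.063 0 0" --pt "0 0 0 -0.041 0.063 0 0" --pt "0 0 0 -0.02 0.03 0 0" --pt "0 0 0 0 0 0 0"

```text
clock: 18.85
eef_pos: [0.5097, -0.1175, 0.1691]
tool_rot: [2.977, 1.002, -0.0]
force: [-0.5, 0.4, -4.7]
grip_width: 0.0646
grasp_force: 30.0
```

```bash
python3 - <<'E'
from h import *
loc();w=snap('wrist','w9');w7=load('w7');w0=load('w0')
O=[]
for c in (w,w7,w0):
    p=proj(c,np.array([.445,-.03,.008]));x0,y0=int(p[0])-45,int(p[1])-45
    hs=cv2.cvtColor(c['im'],cv2.COLOR_RGB2HSV)[y0:y0+90,x0:x0+90]
    m=cv2.inRange(hs,np.array((8,85,90)),np.array((25,255,255)))
    n,lab,s,ce=cv2.connectedComponentsWithStats(m);i=1+np.argmax(s[1:,4])
    cc=max(cv2.findContours((lab==i).astype(np.uint8),cv2.RETR_EXTERNAL,cv2.CHAIN_APPROX_NONE)[0],key=cv2.contourArea)
    h=cv2.convexHull(cc);e=cv2.fitEllipse(h);u,v=e[0][0]+x0,e[0][1]+y0
    print('pred',p.round(1),'fit',round(u,1),round(v,1),np.round(e[1],1),s[i],'on8',onz(c,u,v,.008).round(4),'on4',onz(c,u,v,.004).round(4));O.append((c,u,v))
print(tri(*O),tri(*O[:2]),tri(O[0],O[2]))
cv2.imwrite('pics/w9v.png',w['im'][:,:,::-1])
E
```

```text
t 18.85 loc mm [-301.8 -144.1  169.1] yawerr -90.26 F loc -0.2 0.6 -4.7 grip 0.0646 30.0 q [-0.35  0.4   1.86 -0.    0.88  0.57]
pred [195.4 212.2] fit 195.3 210.5 [70.8 76.4] [   9    7   74   74 4271] on8 [ 0.4462 -0.0291  0.008 ] on4 [ 0.4446 -0.0287  0.004 ]
pred [178.2 292.7] fit 177.8 289.5 [56.  58.9] [  16   16   59   56 2550] on8 [ 0.4427 -0.027   0.008 ] on4 [ 0.4425 -0.0295  0.004 ]
pred [141.2 232.1] fit 141.3 229.9 [59.1 65.5] [  14   12   63   63 3051] on8 [ 0.4454 -0.0277  0.008 ] on4 [ 0.4435 -0.0289  0.004 ]
(array([ 0.4434223 , -0.02900846,  0.00371196]), [np.float64(1.0834274101082524), np.float64(1.042291200579895), np.float64(0.08420345851254371)]) (array([ 0.44344825, -0.02904825,  0.00366079]), [np.float64(1.0619886944984764), np.float64(1.061988694498265)]) (array([ 0.44444518, -0.0286533 ,  0.00489267]), [np.float64(0.4893677620330713), np.float64(0.48936776203308896)])
```

View pics/w9.png

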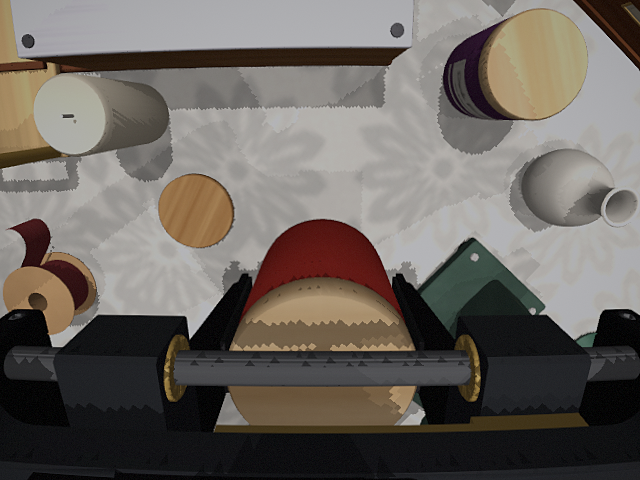

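Call:
arm_command --pt "0 0 0 0.001 -0.06 0 0" --pt "0 0 0 0.001 -0.08 0 0" --pt "0 0 0 0.001 -0.0506 0 0" --pt "0 0 0 0.001 -0.03 0.04 0" --pt "0 0 0 0 0 0.06 0"

```text
clock: 19.4
eef_pos: [0.4437, -0.0242, 0.1199]
tool_rot: [2.974, 1.01, 0.004]
force: [-0.0, -0.5, -4.4]
grip_width: 0.0646
grasp_force: 30.0
```

Call:
arm_command --pt "0 0 0 0 0 0.06 0" --pt "0 0 0 0 0 0.04 0" --pt "0 0 0 0 0 0.02 0" --pt "0 0 0 0 0 0 0" --pt "0 0 0 0 0 0 0"

```text
clock: 19.9
eef_pos: [0.4448, -0.0262, 0.0596]
tool_rot: [2.976, 1.007, 0.001]
force: [0.1, -0.3, -4.0]
grip_width: 0.0651
grasp_force: 30.0
```

```bash
python3 - <<'E'
from h import *
loc();s=robot.sense();print(s['eef_pos']);R=cv2.Rodrigues(s['tool_rot'])[0];d=np.array([.4446,-.0285,.0394])-s['eef_pos'];print('need frac',(R.T@d/.5).round(4), 'tilt',R[:,2].round(4))
a=snap('scene','s1');b=snap('side','d1')
for c in(a,b):
    p=proj(c,np.array([.4446,-.0285,.05])).round();print(p)
def crop(c):
    p=proj(c,np.array([.4446,-.0285,.05])).astype(int);q=c['im'][p[1]-50:p[1]+50,p[0]-65:p[0]+65,::-1];return cv2.resize(q,(780,600) if 0 else (390,300))
cv2.imwrite('pics/v1.png',np.hstack([crop(a),crop(b)]))
E
```

```text
t 19.9 loc mm [-297.8  -32.3   59.6] yawerr -90.07 F loc -0.1 -0.3 -4.0 grip 0.0651 30.0 q [-0.21  0.5   2.14  0.    0.5   0.71]
[ 0.44480863 -0.026236    0.05956974]
need frac [-0.0031  0.0033  0.0403] tilt [ 7.e-04 -1.e-04 -1.e+00]
[327. 318.]
[384. 253.]
```

View pics/v1.png

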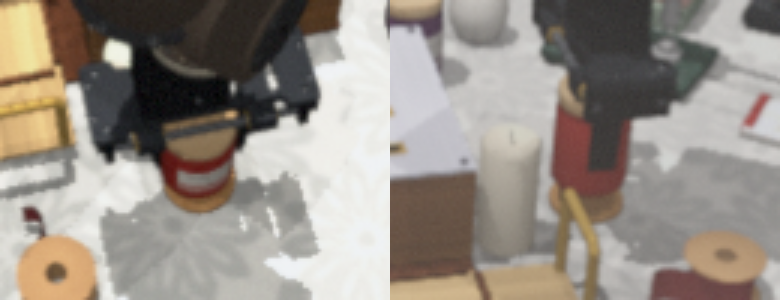

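The jar hangs just above the coaster, in line with it in both views. I'll correct by about 2 mm and lower it.

Call:
arm_command --pt "0 0 0 -0.003 0.0033 0.01 0" --pt "0 0 0 0 0 0.01 0" --pt "0 0 0 0 0 0.01 0" --pt "0 0 0 0 0 0.006 0" --pt "0 0 0 0 0 0 0"

```text
clock: 20.5
eef_pos: [0.4441, -0.0287, 0.0404]
tool_rot: [-2.976, -1.006, 0.001]
force: [-0.6, 0.3, -4.2]
grip_width: 0.0648
grasp_force: 30.0
```

```bash
python3 - <<'E'
from h import *
loc();s=robot.sense();print(s['eef_pos']);R=cv2.Rodrigues(s['tool_rot'])[0];d=np.array([.4446,-.0285,.0394])-s['eef_pos'];print('need frac',(R.T@d/.5).round(4))
E
```

```text
t 20.5 loc mm [-299.9  -33.8   40.4] yawerr -90.11 F loc -0.3 0.6 -4.2 grip 0.0648 30.0 q [-0.21  0.54  2.15  0.    0.45  0.71]
[ 0.44413771 -0.02874444  0.04037765]
need frac [0.001  0.0002 0.002 ]
```

Call:
arm_command --pt "0 0 0 0.001 0 0.002 0" --pt "0 0 0 0 0 0.001 0" --pt "0 0 0 0 0 0.001 0"

```text
clock: 20.8
eef_pos: [0.4448, -0.0284, 0.0394]
tool_rot: [2.976, 1.006, 0.001]
force: [-2.9, 0.9, 14.8]
grip_width: 0.065
grasp_force: 30.0
```

```bash
python3 -c "
from h import *
loc()"
```

```text
t 20.8 loc mm [-299.2  -34.    39.4] yawerr -90.09 F loc -1.8 2.5 14.8 grip 0.065 30.0 q [-0.21  0.54  2.15  0.    0.45  0.71]
```

Call:
arm_command --pt "0 0 0 0 0 -0.001 0" --pt "0 0 0 0 0 0 0.9" --pt "0 0 0 0 0 0 0.9" --pt "0 0 0 0 0 0 0.9" --pt "0 0 0 0 0 0 0.9"

```text
clock: 21.3
eef_pos: [0.4448, -0.0285, 0.0394]
tool_rot: [2.976, 1.006, 0.0]
force: [-0.2, -0.6, -0.1]
grip_width: 0.0844
grasp_force: 0.0
```

```bash
python3 -c "
from h import *
loc()"
```

```text
t 21.3 loc mm [-299.2  -34.    39.4] yawerr -90.1 F loc -0.5 -0.4 -0.1 grip 0.0844 0.0 q [-0.21  0.54  2.15  0.    0.45  0.71]
```

Call:
arm_command --pt "0 0 0 0 0 -0.03 0.9" --pt "0 0 0 0 0 -0.06 0.9" --pt "0 0 0 0 0 -0.08 0.9" --pt "0 0 0 0 0 -0.08 0.9" --pt "0 0 0 0 0 -0.08 0.9"

```text
clock: 21.8
eef_pos: [0.4444, -0.0284, 0.2061]
tool_rot: [2.976, 1.006, 0.0]
force: [0.2, 0.4, 0.6]
grip_width: 0.0853
grasp_force: 0.0
```

Call:
arm_command --pt "0 0 0 0.04 0.08 -0.02 0.9" --pt "0 0 0 0.02 0.08 0 0.9" --pt "0 0 0 0 0.06 0 0.9" --pt "0 0 0 0 0 0 0.9"

```text
clock: 22.2
eef_pos: [0.537, -0.0999, 0.214]
tool_rot: [2.976, 1.004, 0.001]
force: [-0.8, 0.6, -0.0]
grip_width: 0.0853
grasp_force: 0.0
```

```bash
cat > m3.py <<'E'
from h import *
loc();w=snap('wrist','w10');a=snap('scene','s2');b=snap('side','d2')
l=np.load('loc.npz');L=lambda x,y,z:np.append(l['O']+x*l['xh']+y*l['yh'],z)
print('knobs back pred/bar',[proj(a,L(-.059,-.165+.055*i,.161)).round() for i in range(4)],proj(a,L(-.245,.11,.094)).round())
print('red scene',[x[0] for x in blobs(a['im'],(0,150,70),(8,255,255),25)])
print('lid pred',proj(w,np.array([.444,-.0289,.099])),'coaster',proj(w,np.array([.444,-.0289,.008])))
q=a['im'][200:380,200:440,::-1]
p=w['im'][:,:,::-1]
cv2.imwrite('pics/v2.png',np.hstack([cv2.resize(p,(400,300)),cv2.resize(q,(400,300))]))
E
python3 m3.py
```

```text
t 22.2 loc mm [-269.5 -146.8  214. ] yawerr -90.2 F loc -0.2 1.0 -0.0 grip 0.0853 0.0 q [-0.3   0.38  1.75 -0.    1.01  0.62]
knobs back pred/bar [array([355., 209.]), array([335., 213.]), array([315., 216.]), array([294., 220.])] [267. 302.]
red scene [array([325.1, 327.2]), array([387.6, 388.8])]
lid pred [176.17119492 267.5533744 ] coaster [207.8643989  233.17048378]
```

View pics/v2.png

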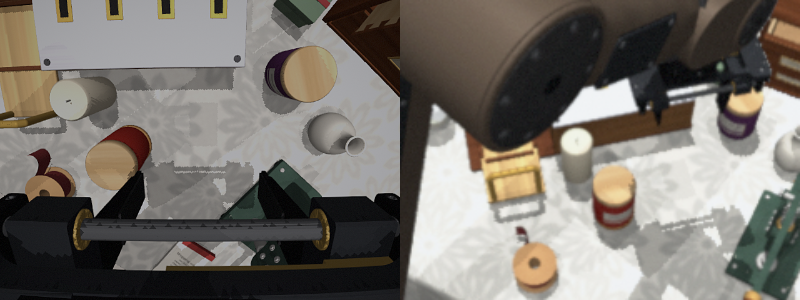

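The jar is upright at about (115,155) in the left view, with the shelf out. A last numeric check of the lid position, levers and bar.

```bash
python3 - <<'E'
from h import *
w=load('w10');a=load('s2');b=load('d2')
l=np.load('loc.npz');L=lambda x,y,z:np.append(l['O']+x*l['xh']+y*l['yh'],z)
g=cv2.GaussianBlur(cv2.cvtColor(w['im'],cv2.COLOR_RGB2GRAY),(5,5),0)
h=cv2.HoughCircles(g[190:340,100:260],cv2.HOUGH_GRADIENT_ALT,1.2,10,param1=60,param2=.4,minRadius=40,maxRadius=65)
if h is not None:
    for q in h[0][:3]: print('lid',q+[100,190,0],onz(w,q[0]+100,q[1]+190,.099).round(4))
print('pred back',[proj(b,L(-.059,-.165+.055*i,.161)).round() for i in range(4)],'bar',proj(b,L(-.245,.11,.094)).round())
print([x[0] for x in blobs(b['im'],(0,150,70),(8,255,255),25)])
print('bar',[ (x[0],x[1][4]) for x in blobs(a['im'],(18,150,90),(32,255,255),20)],[(x[0],x[1][4]) for x in blobs(b['im'],(18,150,90),(32,255,255),20)])
E
```

```text
lid [170.80000305 271.59999847  48.96243668] [ 0.4385 -0.0273  0.099 ]
lid [193.59999847 242.79999924  46.2114296 ] [ 0.4695 -0.0292  0.099 ]
lid [181.59999847 251.20000076  49.73179245] [ 0.4581 -0.0253  0.099 ]
pred back [array([282., 197.]), array([285., 207.]), array([288., 218.]), array([291., 230.])] bar [380. 274.]
[array([284. , 201.5]), array([288.7, 217. ]), array([291.8, 228.5])]
bar [(array([259. , 306.7]), np.int32(35))] []
```

```bash
python3 - <<'E'
from h import *
def fit(n,X,half,lo,hi,z):
    c=load(n);p=proj(c,X);x0,y0=int(p[0])-half,int(p[1])-half
    m=cv2.inRange(cv2.cvtColor(c['im'],cv2.COLOR_RGB2HSV)[y0:y0+2*half,x0:x0+2*half],np.array(lo),np.array(hi))
    k,lab,s,ce=cv2.connectedComponentsWithStats(m);i=1+np.argmax(s[1:,4])
    cc=max(cv2.findContours((lab==i).astype(np.uint8),cv2.RETR_EXTERNAL,cv2.CHAIN_APPROX_NONE)[0],key=cv2.contourArea)
    e=cv2.fitEllipse(cv2.convexHull(cc));u,v=e[0][0]+x0,e[0][1]+y0
    print(n,'pred',p.round(1),'fit',round(u,1),round(v,1),np.round(e[1],1),s[i],onz(c,u,v,z).round(4));return c,u,v
T=np.array([.444,-.029,.099])
o=[fit('w10',T,62,(9,40,110),(28,200,255),.099),fit('s2',T,18,(9,40,110),(28,200,255),.099)]
print(tri(*o))
E
```

```text
w10 pred [176.3 267.6] fit 176.1 264.6 [75.3 82.3] [  22   21   80   78 4684] [ 0.4461 -0.0276  0.099 ]
s2 pred [327.9 309.7] fit 328.0 311.1 [24.9 26.3] [  6   8  27  25 526] [ 0.4407 -0.0308  0.099 ]
(array([ 0.44316637, -0.02847979,  0.09328525]), [np.float64(1.3249906992510752), np.float64(1.3249906992510418)])
```

```bash
python3 -c "
from h import *
print(robot.sign_off())"
```

```text
the job is handed in; nothing more can be done
None
```

I handed in the job at about 22 s on the robot clock: all four levers are over, the shelf is out against its end stop, and the red candle jar stands upright within about 1 mm of the coaster's centre by my measurement. The hand-in gave no verdict.

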